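# Start the pet feeder and hold its dispense button

## Robot

A 6-joint arm with a two-finger parallel gripper is mounted at the origin on the work surface. World frame = base frame: x ahead of the robot, y to its left, z up, the work surface at z = 0. Lengths are in mm, angles in rad, forces in N, time in s.
With the tool pointing down it reaches from about 400 to 925 mm from the base axis. Payload 12.5 kg.
Tool frame: the origin (TCP) lies at the very end of the fingers, on their centre line; the grasp point (between the pads) lies 19 mm behind it (env.tcp_to_grasp is the distance from the TCP to the grasp point, in mm); z points along the fingers, x is the direction in which the jaws open and shut, and the axes are right-handed (so a half turn about z gives the same grasp; the last joint's range is limited). The gripper opens to 95 mm and grips with 3 to 60 N. Pads are 20 mm wide; open, the fingers measure 119 mm over their backs; the gripper's body (75 mm by 180 mm) begins 59 mm behind the grasp point.
Start: joints at [1.162, 0.491, 1.559, -0, 1.092, -0.106], TCP at [186.354, 596.589, 214.661] pointing down, gripper open.
Joint ranges: [-3.1, 3.1], [-0.84, 2.19], [0.05, 2.79], [-1.13, 4.28], [0.06, 2.93], [-2.69, 2.69]. Speed limits (rad/s): [2.22, 2.22, 2.79, 3.14, 3.14, 3.14].

## Interface

Orientations are given as [roll, pitch, yaw] about the fixed x, y, z axes, in that order (R = Rz(yaw) Ry(pitch) Rx(roll)).
In Python, from cell import env, vision, job gives the robot as it stands.
- The arm moves only by the shell command python3 -m pendant 'ROWS' [OPENING]. ROWS is JSON, a list of rows, each a list of 4 numbers: the shift along the tool's x, y, z in mm, then the turn about the tool's z in degrees. In form: [[tx, ty, tz, turn], ...]. A call has 1 to 8 rows; each row is the pose to reach, as a shift and turn from the pose measured when the call began, along the tool's axes at that moment; what a row does not reach only later rows make up. A row lasts 1/8 s, in which the tool goes at most 62.5 mm and 10.7 degrees, less where a joint would pass 70% of its speed; a pose out of reach is approached as far as the arm can. A call with a gripper value outside its range is refused whole. OPENING is the closure, from 0 (fully open) to 1 (shut), set as the call begins (- or left out, the last holds). The fingers move at their own pace and stop on an object; the grip force is fixed at half the most. Time passes only in rows, so rows that repeat a pose let the fingers close. It gives the time, the measured TCP pose, the force and the opening at its end, in the units of the state.
- env.state(): the state, without advancing time (a new reading comes with each control period).
- vision.read_camera(name): name is "scene" or "top" or "wrist"; returns a dict with "pixels" (480x640x3 uint8, red, green, blue), "intrinsics" (3x3 intrinsics, pixels), "R" (3x3) and "t" (3): a world point X has camera coordinates R X + t; the wrist camera has in their place "tool_from_camera" (4x4, takes a point from camera to tool coordinates, whose origin is the TCP and whose axes are the tool frame's). Camera axes: x right, y down, z forward; pixel columns grow to the right and rows downward; lengths in mm; the calibration is good to about 2 mm. The wrist camera is an equidistant fisheye: a pixel r from the principal point sees the ray r / f radians off the axis. A picture is of the moment at which its call begins: read the wrist's pose just before it. There is no depth.
- job.job_done(): hands the job in, once; it reports no verdict.
Trained networks look in a picture, given as the dict that the camera call returned (one of the last four; its "shot" number tells which), for a name from the list of things; names that differ only in an ending like _2 or _b are one class to them, and where a whole thing is asked for, a point or a joint stands for the part that bears it (a point fixed in the world has none). Each returns a list of dicts, best first, with "confidence" (0 to 1); they miss things now and then, are a little off and sometimes report something else, mostly with a low value. They report only what shows in the picture. A call takes as long as a camera call.
- vision.find_in(picture, query): "at" ([x, y, z] in mm, in the coordinates of the camera as it stood for that picture, good to about 4 mm: the middle of the surface that is visible of it).
- vision.regions_of(picture, query): "pixels" (480x640 bool, what is visible of it).
The state is a dict: "t": time; "joints": joint angles; "qvel": joint speeds; "tau": joint torques, N m; "eef_pos": TCP position; "tcp_rot": TCP orientation; "ft_force": force on the tool from outside, world axes, zero at the start; "moment": the same for the moment, N m; "opening": opening from 0.0 (shut) to 1.0 (fully open).
Only numpy, scipy, OpenCV 4.12 (cv2) and the standard library are available. Lean on these libraries where they do the work, as an engineer would, in place of code of your own. Each camera call takes 0.05 s, during which the arm holds its last target.

## Task

Set the pet feeder dispensing from its console with the fingertips: first switch it on by pushing the raised end of the rocker all the way down, next push the rectangular lock key fully down until it stays down, and last press the large round dispense button fully and keep it held down. The program finishes while still holding the large round button pressed. Do not press the small round button, do not pick anything up, and leave the bowl, tin, spoon and lid where they are.

Things in the scene. Friction and masses are not known exactly. Their poses are not given: they have to be found in the camera images.
- console: Grey deck fixed to the counter, 120 (x) by 320 (y) by 30 mm high; origin at the centre of its underside, x away from the robot at yaw 0, z up; yaw within 0.25 rad. Four black control modules, 70 (x) by 60 (y) by 10 mm, with the same axes, stand on it in a row along y, about 75 mm apart, in any order; their moving parts are white. The fixed hopper stands beyond its +y end.
- hopper: Hopper with a clear canister, fixed, 110 (x) by 120 (y) mm and 191 mm high, standing at x -60, y +280 mm from the console's origin, with the same axes; a knob towards the robot and a chute (132 mm high) away from it; not used. Origin at the centre of its underside.
- power_mod: Black module of the rocker; origin at its underside centre on the deck, 30 mm above the counter. White V-shaped rocker, 60 mm along x, 30 mm wide, pivots about a y axis 22 mm above this origin. Off: its -x half is level (top 26 mm above this origin), its +x half (away from the robot) stands up at 0.4 rad, its end 11 mm higher. Low side cheeks reach 16 mm above this origin.
- power (a joint): Rocker angle: 0 off (+x half raised), 0.4 rad on (+x half level, pressed to its stop). It starts at 0 to 0.03 and stays where it is left; about 2 N on the outer part of the raised half moves it.
- power_raised (a point): Point on the top face of the rocker's raised (+x) half, 18 mm out from the pivot along the face; moves with the rocker. Pushing straight down here by about 7 mm brings the half level.
- lock_mod: Black module of the lock key; origin at the centre of its underside on the deck.
- lock (a joint): How far the rectangular lock key is down: 0 up, 0.010 m fully down. Starts at 0 to 0.001. It slides with about 3 N of friction and stays where it is left.
- lock_top (a point): Centre of the top of the rectangular lock key (46 mm along x, 22 mm along y), 16 mm above its module's top when up, 6 mm when fully down; moves with it.
- run_mod: Black module of the large round dispense button; origin at the centre of its underside on the deck.
- run (a joint): How far the large round button is down: 0 up, 0.006 m fully down. Springs back; 1 N starts it, 4 N holds it fully down.
- run_top (a point): Centre of the top of the large round button (38 mm diameter), 12 mm above its module's top when up; moves with it.
- stop (a joint): How far the small round button (not to be pressed) is down: 0 up, 0.006 m fully down.
- stop_top (a point): Centre of the top of the small round button (18 mm diameter), 12 mm above its module's top.
- bowl: White ceramic raised feeder bowl, 150 mm across, 85 mm high, loose under the chute; origin at the centre of its underside.
- tin: Empty open aluminium tin, 76 mm across, 40 mm high, loose, on the far side of the console; origin at the centre of its underside.
- spoon: Steel spoon, 170 mm long, lying loose beyond the console's -y end, roughly along x.
- lid: Mustard silicone lid, 84 mm across, 16 mm high with its knob, loose on the robot's side of the console; origin at the centre of its underside.

How it is judged:
By the outcome, as a careful person would: the job done as asked, in the order asked, and still so for the second after the job is handed in, while the arm keeps its last pose, push and grip.
It also fails if it takes over 45 s, if anything falls off the work surface, if the arm or the gripper's body presses on something with over 40 N, if the wrist force passes 120 N, or if a joint passes its speed limit or range.

## Working session

There is one attempt and no reset: what is moved stays moved. The work goes in short steps, Python scripts to look and compute and a shell command to move; the robot and the scene stay as the last step left them, time stands still between calls to the robot, and variables do not carry over. Pictures are saved under pics/ and viewed, and the job is handed in when it is done.

```bash
mkdir -p pics; ls
cat > h.py <<'E'
import numpy as np, cv2
from cell import env, vision, job
def save(p,n): cv2.imwrite('pics/'+n+'.png', p['pixels'][:,:,::-1])
def world(p,c): return np.array(p['R']).T@(np.array(c)-np.array(p['t']))
def proj(p,X):
    c=np.array(p['R'])@np.array(X,float)+np.array(p['t']); u=np.array(p['intrinsics'])@c; return u[:2]/u[2]
E
python3 - <<'E'
from h import *
for n in('scene','top'):
    p=vision.read_camera(n); save(p,n+'1')
    for q in('power_mod','power','lock_mod','lock','run_mod','run','stop','console','hopper','bowl','lid','tin'):
        r=vision.find_in(p,q)[:2]
        print(n,q,[(np.round(world(p,d['at'])).tolist(),round(d['confidence'],2)) for d in r])
s=env.state();print(s)
E
```

```text
pics
scene power_mod [([513.0, -35.0, 41.0], 0.56)]
scene power [([498.0, -36.0, 61.0], 0.52)]
scene lock_mod [([514.0, -37.0, 41.0], 0.75), ([470.0, 107.0, 39.0], 0.62)]
scene lock [([340.0, 45.0, 9.0], 0.59), ([469.0, 107.0, 57.0], 0.55)]
scene run_mod [([522.0, -104.0, 42.0], 0.83), ([498.0, -34.0, 58.0], 0.2)]
scene run [([519.0, -110.0, 49.0], 0.61)]
scene stop []
scene console [([516.0, 19.0, 28.0], 0.95), ([518.0, -104.0, 42.0], 0.48)]
scene hopper [([422.0, 253.0, 132.0], 0.75)]
scene bowl [([523.0, 285.0, 45.0], 0.82), ([339.0, 44.0, 11.0], 0.56)]
scene lid [([342.0, 47.0, 10.0], 0.91)]
scene tin [([602.0, 21.0, 12.0], 0.71)]
top power_mod [([501.0, -36.0, 49.0], 0.76)]
top power [([502.0, -34.0, 56.0], 0.83)]
top lock_mod [([462.0, 104.0, 42.0], 0.83)]
top lock [([459.0, 105.0, 55.0], 0.78)]
top run_mod [([515.0, -108.0, 36.0], 0.77), ([503.0, -35.0, 58.0], 0.56)]
top run [([510.0, -110.0, 43.0], 0.76)]
top stop []
top console [([472.0, 14.0, 28.0], 0.82)]
top hopper [([396.0, 254.0, 161.0], 0.94)]
top bowl [([534.0, 289.0, 58.0], 0.85)]
top lid [([329.0, 41.0, 11.0], 0.83), ([470.0, 37.0, 55.0], 0.28)]
top tin [([620.0, 23.0, -2.0], 0.85)]
{'t': 1.3, 'joints': array([ 1.16240275e+00,  4.90925803e-01,  1.55886337e+00,  5.94404640e-06,
        1.09167340e+00, -1.05620956e-01]), 'qvel': array([-0.0005179 , -0.00054882,  0.00093718, -0.00170494, -0.00193276,
       -0.00068448]), 'tau': array([ 6.58149042e-05, -6.12457395e+01, -2.58421773e+01,  6.93409774e-02,
        4.45954339e-02, -1.02165708e-05]), 'eef_pos': array([186.3616864 , 596.61428739, 214.65753969]), 'tcp_rot': array([ 3.14158419e+00, -1.29906860e-04,  1.26802097e+00]), 'ft_force': array([-0.29309634,  0.55794345,  0.63644211]), 'moment': array([ 0.00665656,  0.00501638, -0.01376786]), 'opening': 0.9981979440409245}
```

View pics/scene1.png

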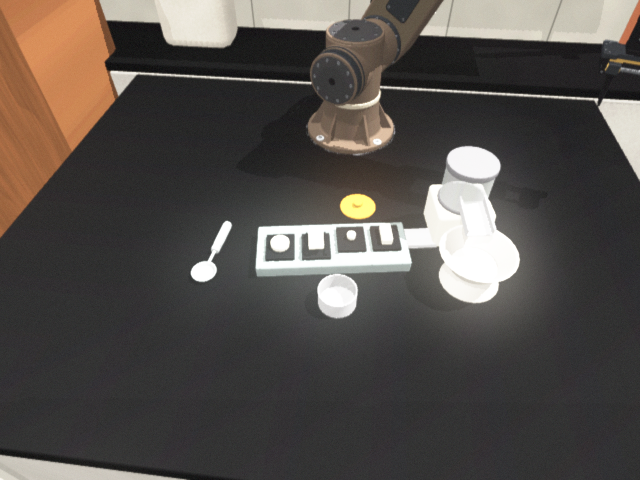

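View pics/top1.png

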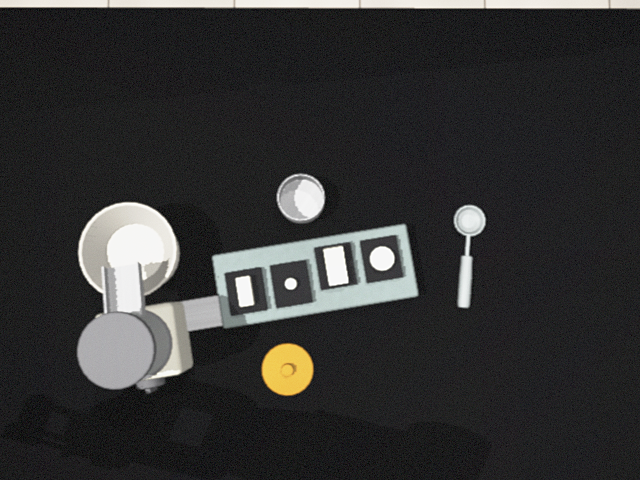

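The four modules are in view. In the top picture, the run button is at (382,258), the rocker at (335,266), the small stop button at (291,284) and the lock key at (245,291). Next I'll measure them precisely.

```bash
cat >> h.py <<'E'
def back(p,uv,z):
    K=np.array(p['intrinsics']);R=np.array(p['R']);t=np.array(p['t'])
    d=R.T@np.linalg.inv(K)@np.array([uv[0],uv[1],1.]); c=-R.T@t
    return c+d*(z-c[2])/d[2]
E
python3 - <<'E'
from h import *
for n in('top','scene'):
    p=vision.read_camera(n); print(n,'cam',np.round(-np.array(p['R']).T@p['t']))
    m=vision.regions_of(p,'console')[0]['pixels'].astype(np.uint8)
    m=cv2.morphologyEx(m,cv2.MORPH_CLOSE,np.ones((25,25)))
    c=max(cv2.findContours(m,0,2)[0],key=cv2.contourArea); b=cv2.boxPoints(cv2.minAreaRect(c))
    print('deck',[np.round(back(p,q,30)[:2],1).tolist() for q in b])
    img=p['pixels']; g=img.min(axis=2)
    w=(g>200).astype(np.uint8)
    k,l,st,ce=cv2.connectedComponentsWithStats(w)
    for i in range(1,k):
        X=back(p,ce[i],54)
        if 20<st[i,4]<1500 and 400<X[0]<580 and -160<X[1]<160:
            bb=cv2.minAreaRect(np.argwhere(l==i)[:,::-1].astype(np.float32))
            print(st[i].tolist(),np.round(ce[i],1),np.round(back(p,ce[i],52),1),np.round(X,1),np.round(back(p,ce[i],56),1))
            print('   box',[np.round(back(p,q,56)[:2]).tolist() for q in cv2.boxPoints(bb)])
    x=cv2.resize(img[200:350,190:440],None,fx=3.2,fy=3.2,interpolation=2) if n=='top' else cv2.resize(img[210:290,245:420],None,fx=4.5,fy=4.5,interpolation=2)
    cv2.imwrite(f'pics/{n}_z.png',x[:,:,::-1])
E
```

```text
top cam [ 456.  -12. 1037.]
deck [[530.6, -16.6], [535.2, -47.4], [474.2, -56.3], [469.6, -25.6]]
[324, 246, 24, 40, 719] [335.4 265.4] [501.1 -35.5  52. ] [501.  -35.4  54. ] [500.9 -35.4  56. ]
   box [[527.0, -16.0], [532.0, -46.0], [475.0, -55.0], [470.0, -25.0]]
[370, 247, 24, 23, 445] [381.6 258.2] [ 512.5 -108.9   52. ] [ 512.4 -108.7   54. ] [ 512.3 -108.5   56. ]
   box [[530.0, -90.0], [530.0, -127.0], [495.0, -126.0], [495.0, -90.0]]
[236, 276, 18, 31, 413] [244.1 291. ] [460.9 108.5  52. ] [460.9 108.2  54. ] [460.9 108.   56. ]
   box [[482.0, 123.0], [485.0, 101.0], [440.0, 93.0], [437.0, 115.0]]
[285, 278, 11, 11, 99] [290.1 283.3] [472.8  36.1  52. ] [472.8  36.   54. ] [472.8  35.9  56. ]
   box [[481.0, 44.0], [481.0, 28.0], [465.0, 28.0], [465.0, 44.0]]
scene cam [1125.   54.  731.]
deck [[450.3, -177.7], [386.4, 214.9], [532.5, 210.9], [588.6, -143.4]]
[347, 230, 9, 10, 73] [351.  234.5] [474.3  36.5  52. ] [476.2  36.6  54. ] [478.1  36.6  56. ]
   box [[466.0, 27.0], [464.0, 44.0], [490.0, 46.0], [492.0, 29.0]]
```

```bash
ls pics
```

```text
scene1.png
scene_z.png
top1.png
top_z.png
```

View pics/top_z.png

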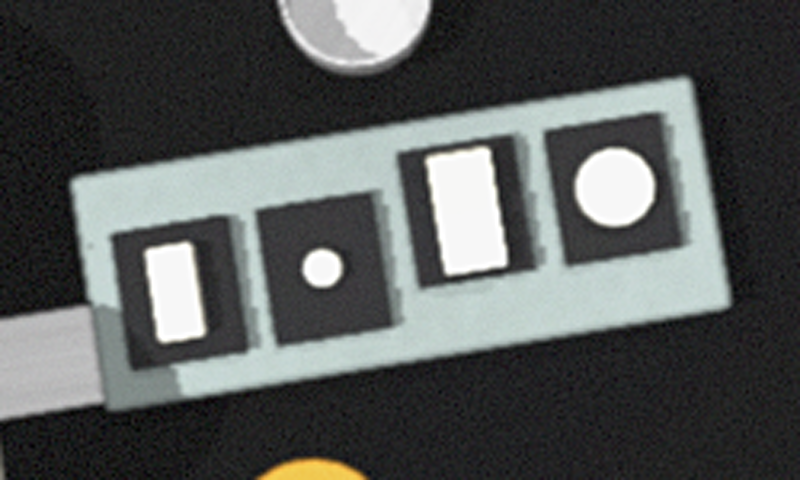

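View pics/scene_z.png

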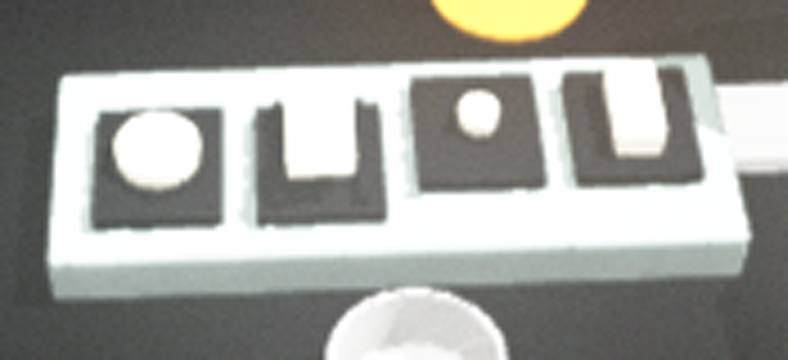

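Identity is confirmed: from -y to +y the order is run, rocker, stop, lock, and the yaw is about 0.157. I'll travel above the hopper with the gripper closed.

```bash
python3 -m pendant '[[0,0,-60,0],[-40,40,-65,9],[-80,81,-65,18],[-120,122,-65,27],[-160,162,-65,36],[-200,203,-65,45],[-240,243,-65,54],[-280,284,-65,63]]' 1
cat > goto.py <<'E'
import sys
from h import *
from scipy.spatial.transform import Rotation as Ro
s=env.state(); R=Ro.from_euler('xyz',s['tcp_rot']).as_matrix()
X=np.array([float(v) for v in sys.argv[1:4]])
print('t',s['t'],'pos',np.round(s['eef_pos'],1),'rot',np.round(s['tcp_rot'],3),'F',np.round(s['ft_force'],1),'shift',np.round(R.T@(X-s['eef_pos']),1),'turn',round(np.degrees(s['tcp_rot'][2]-.157),1))
E
python3 goto.py 521.8 -31.9 100
```

```text
t: 2.5
eef_pos: [374.5, 243.0, 279.9]
tcp_rot: [-3.141, -0.001, 0.163]
ft_force: [0.6, 1.2, -0.2]
opening: 0.214
t 2.5 pos [374.5 243.  279.9] rot [-3.141e+00 -1.000e-03  1.630e-01] F [ 0.6  1.2 -0.2] shift [100.5 295.2 179.9] turn 0.4
```

```bash
python3 -m pendant '[[18,55,0,0],[36,110,0,0],[54,165,30,0],[72,215,70,0],[88,258,115,0],[100,290,155,0],[100.5,295,180,0],[100.5,295,180,0]]'
python3 - <<'E'
from h import *
p=vision.read_camera('top');save(p,'top2');p=vision.read_camera('scene');save(p,'scene2');p=vision.read_camera('wrist');save(p,'wrist2')
E
python3 goto.py 521.8 -31.9 66
```

```text
t: 3.5
eef_pos: [521.1, -32.0, 98.5]
tcp_rot: [-3.14, 0.003, 0.162]
ft_force: [-0.6, 0.0, 0.9]
opening: -0.001
t 3.65 pos [522.2 -31.2 101.1] rot [ 3.141e+00 -2.000e-03  1.640e-01] F [-0.2  0.2 -0. ] shift [-0.6  0.6 35.1] turn 0.4
```

View pics/wrist2.png

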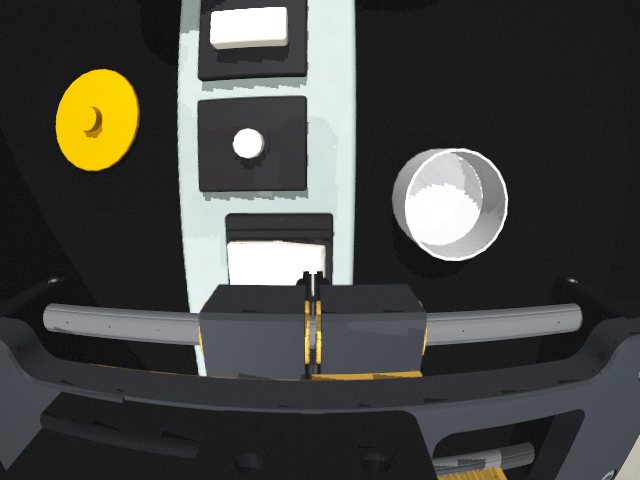

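View pics/scene2.png

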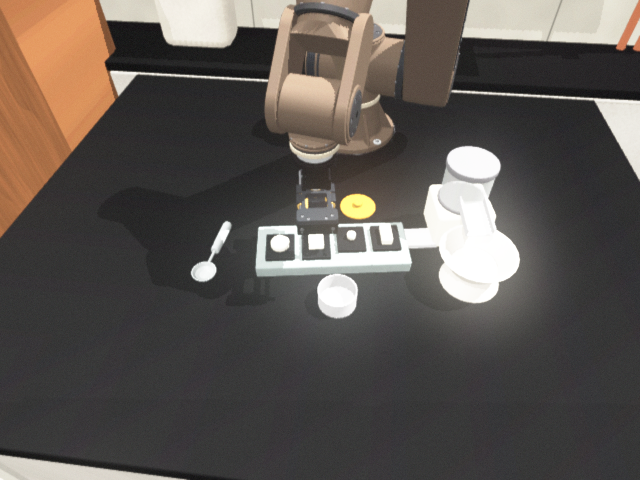

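The wrist view shows the fingertip at (313,275), above the outer part of the raised far half of the rocker (columns 228–325). I'll press down in steps.

```bash
python3 -m pendant '[[-0.5,0.5,20,0],[-0.5,0.5,35,0],[-0.5,0.5,38,0],[-0.5,0.5,41,0],[-0.5,0.5,44,0],[-0.5,0.5,45,0]]'; python3 -m pendant '[[0,0,1,0],[0,0,1.5,0]]'
```

```text
t: 4.4
eef_pos: [522.1, -31.9, 56.3]
tcp_rot: [3.141, -0.003, 0.164]
ft_force: [2.9, -0.1, 4.1]
opening: 0.005
t: 4.65
eef_pos: [522.2, -31.9, 55.9]
tcp_rot: [3.141, -0.004, 0.164]
ft_force: [-3.6, 1.5, 22.9]
opening: 0.0
```

The force rose to 23 N at z 55.9, which is the expected stop. I'll lift off and check.

```bash
python3 -m pendant '[[0,0,-15,0],[0,15,-55,0],[0,60,-55,0],[0,60,-55,0]]'
python3 - <<'E'
from h import *
p=vision.read_camera('scene');x=cv2.resize(p['pixels'][210:290,245:420],None,fx=4.5,fy=4.5,interpolation=2);cv2.imwrite('pics/s3.png',x[:,:,::-1])
p=vision.read_camera('wrist');save(p,'wrist3')
E
python3 goto.py 461 108 100
```

```text
t: 5.15
eef_pos: [532.2, -93.1, 111.7]
tcp_rot: [3.14, -0.005, 0.162]
ft_force: [-0.8, 0.8, 0.2]
opening: 0.003
t 5.25 pos [531.3 -91.1 111. ] rot [ 3.141e+00 -3.000e-03  1.630e-01] F [ 0.   1.1 -0.8] shift [ -37.1 -207.9   10.8] turn 0.3
```

View pics/s3.png

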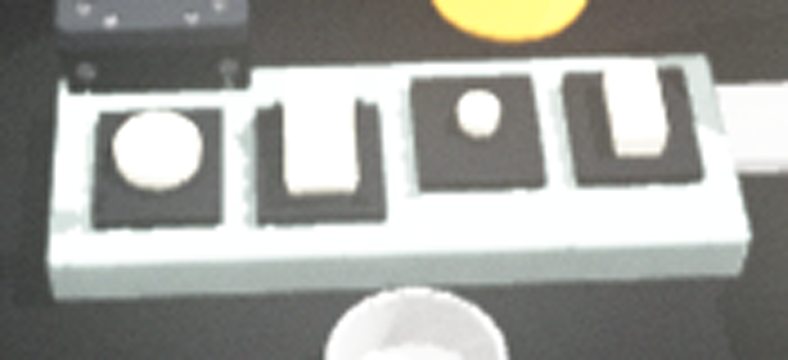

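View pics/wrist3.png

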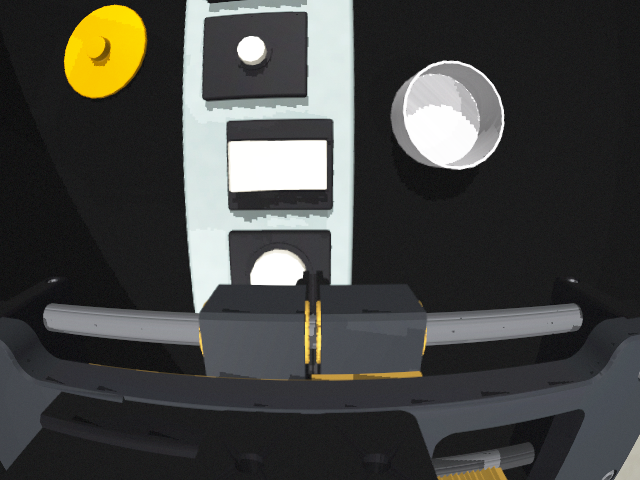

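The rocker's far edge dropped in the picture, from row 178 to row 193. Next I'll move to the lock key and check the rocker edge numerically.

```bash
python3 -m pendant '[[-8,-45,0,0],[-18,-100,0,0],[-28,-155,0,0],[-37,-208,5,0],[-37,-208,11,0],[-37,-208,11,0]]'
python3 - <<'E'
from h import *
p=vision.read_camera('wrist');save(p,'wrist4')
p=vision.read_camera('scene')
u=np.array([.988,.156]);pv=np.array([502,-35.])
f=lambda r,z:(proj(p,[*(pv+r*u),z])-[245,210])*4.5
print('off top edge',f(26,67.4),'on top edge',f(30,56))
E
python3 goto.py 461 108 48
```

```text
t: 6.0
eef_pos: [460.7, 108.4, 99.5]
tcp_rot: [3.141, -0.002, 0.164]
ft_force: [-0.2, -0.2, -0.2]
opening: 0.002
off top edge [318.56372056 160.0118449 ] on top edge [319.16502779 183.72705999]
t 6.1 pos [461.4 107.5  99.8] rot [ 3.141e+00 -3.000e-03  1.620e-01] F [ 0.1 -0.3 -0.5] shift [-0.4 -0.6 51.8] turn 0.3
```

View pics/wrist4.png

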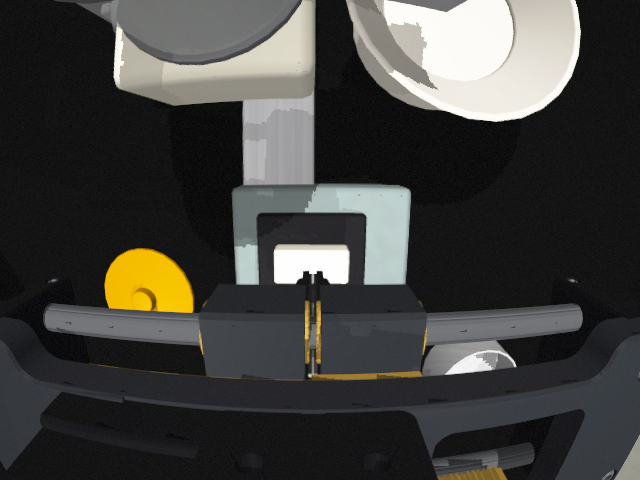

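The lock key spans columns 274–349, and the tip is centred over it at 312. The rocker's "on" edge matches the level prediction. Now I'll press the key.

```bash
python3 -m pendant '[[0,0,25,0],[0,-0.5,42,0],[0,-0.5,45,0],[0,-0.5,48,0],[0,-0.5,51,0],[0,-0.5,53,0],[0,-0.5,54,0],[0,-0.5,54.5,0]]'; python3 -m pendant '[[0,0,1,0],[0,0,1.5,0]]'
```

```text
t: 7.1
eef_pos: [461.8, 108.1, 46.1]
tcp_rot: [3.141, -0.004, 0.162]
ft_force: [-2.2, -2.6, 21.7]
opening: 0.005
t: 7.35
eef_pos: [461.8, 108.1, 46.0]
tcp_rot: [3.141, -0.005, 0.163]
ft_force: [-6.7, -3.4, 32.8]
opening: 0.004
```

The key is firmly at its stop at z 46.0, exactly as expected. Next is the run button.

```bash
python3 -m pendant '[[0,0,-20,0],[0,0,-60,0],[4,50,-60,0],[8,105,-60,0],[12,160,-60,0],[15,205,-60,0],[16,222,-60,0],[16,222,-60,0]]'
python3 - <<'E'
from h import *
p=vision.read_camera('wrist');save(p,'wrist5')
p=vision.read_camera('scene');x=cv2.resize(p['pixels'][210:290,245:420],None,fx=4.5,fy=4.5,interpolation=2);cv2.imwrite('pics/s5.png',x[:,:,::-1])
E
python3 goto.py 512.5 -109 52
```

```text
t: 8.35
eef_pos: [513.1, -108.6, 106.0]
tcp_rot: [3.141, -0.004, 0.161]
ft_force: [0.1, -0.5, 0.2]
opening: 0.005
t 8.45 pos [ 512.9 -107.2  106.1] rot [ 3.141 -0.004  0.163] F [ 0.4 -0.1  1. ] shift [-0.9  1.7 54.1] turn 0.4
```

View pics/wrist5.png

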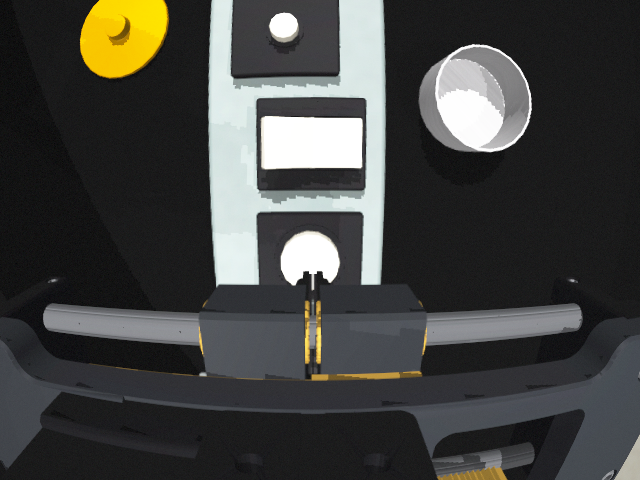

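View pics/s5.png

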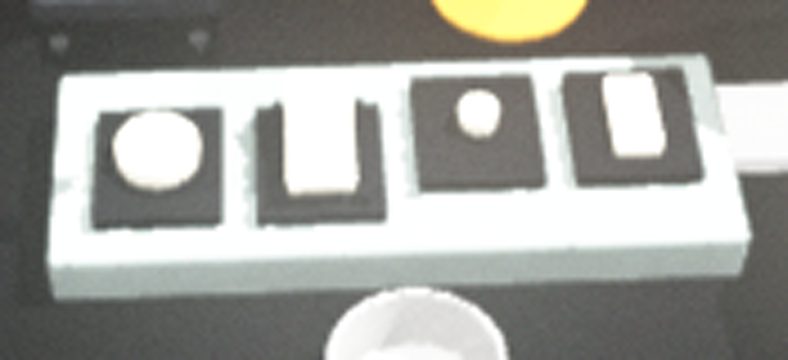

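The lock key is lowered (its top edge went from row 62 to row 72), the rocker stays level, and the tip is over the large button. Now I'll press and hold it.

```bash
python3 -m pendant '[[-0.5,1.5,30,0],[-0.5,1.5,50,0],[-0.5,1.5,54,0],[-0.5,1.5,57,0],[-0.5,1.5,60,0],[-0.5,1.5,61,0],[-0.5,1.5,61.5,0],[-0.5,1.5,61.5,0]]'
```

```text
t: 9.45
eef_pos: [513.1, -108.4, 46.0]
tcp_rot: [3.141, -0.006, 0.163]
ft_force: [-3.1, 5.4, 17.1]
opening: 0.005
```

```bash
python3 -m pendant '[[0,0,0.8,0],[0,0,0.8,0],[0,0,0.8,0]]'
python3 - <<'E'
from h import *
p=vision.read_camera('scene');x=cv2.resize(p['pixels'][210:290,245:420],None,fx=4.5,fy=4.5,interpolation=2);cv2.imwrite('pics/s6.png',x[:,:,::-1])
s=env.state();print(s['t'],s['eef_pos'],s['ft_force'])
E
```

```text
t: 9.82
eef_pos: [513.1, -108.4, 46.2]
tcp_rot: [3.141, -0.006, 0.163]
ft_force: [-3.1, 1.8, 10.6]
opening: 0.003
9.875 [ 513.13994616 -108.37994997   46.15986329] [-3.426796    1.68527018 10.32393524]
```

View pics/s6.png

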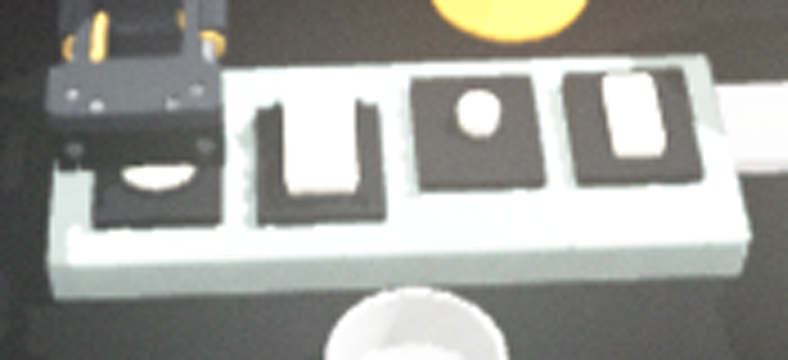

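The rocker is level, the lock key is down, the small button is still up, and the large button is held. The hold force is 10 N; I'll add a little margin.

```bash
python3 -m pendant '[[0,0,1.5,0],[0,0,1.5,0],[0,0,1.5,0],[0,0,1.5,0]]'
```

```text
t: 10.38
eef_pos: [513.2, -108.4, 46.0]
tcp_rot: [3.14, -0.007, 0.163]
ft_force: [-5.2, 2.1, 15.8]
opening: 0.005
```

Run:
```python
from h import *
print(job.job_done()); s=env.state();print(s['t'],s['eef_pos'],s['ft_force'])
```

```text
the job is handed in; nothing more can be done
None
the job is handed in; nothing more can be done
```

I set the feeder dispensing with the closed fingertips, in the order asked, and handed the job in at about 10.4 s with the large round button still held down.

| Step | Reading at the stop | Check afterwards |
|---|---|---|
| Rocker on | About 23 N at z 55.9 (level is 56) | Scene pictures show it level. Its edge moved less than I predicted (15 zoomed pixel rows against 24), but its final position fits level. |
| Lock key down | About 33 N at z 46.0 (fully down is 46) | It stayed down after I lifted off. |
| Dispense button held | About 16 N at z 46.0 (fully down is 46; 4 N holds it) | Last reading before hand-in; the last picture shows the tip on the button. |

The small round button was never touched. The bowl, tin, spoon and lid were not touched either, although the last close-up picture shows only parts of the tin and lid.

I couldn't read the state after handing in, so nothing confirms the final second beyond that last reading.

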